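# Load the large knob weight into the sprung feed track

## Robot

A 6-joint arm with a two-finger parallel gripper is mounted at the origin on the work surface. World frame = base frame: x ahead of the robot, y to its left, z up, the work surface at z = 0. Lengths are in m, angles in rad, forces in N, time in s.
With the tool pointing down it reaches from about 0.3 to 1 m from the base axis. Payload 5.1 kg.
Tool frame: the origin (TCP) lies midway between the tips of the shut fingers; the grasp point (between the pads) lies 19 mm behind it (bot.grasp_offset is the distance from the TCP to the grasp point, in m); z points along the fingers, y is the direction in which the jaws open and shut (so a half turn about z gives the same grasp; the last joint's range is limited). The gripper opens to 95 mm and grips with 3 to 60 N. Pads are 20 mm wide; open, the fingers measure 119 mm over their backs; the gripper's body (75 mm by 180 mm) begins 59 mm behind the grasp point.
Start: joints at [1.146, 0.124, 1.65, -0, 1.367, -0.083], TCP at [0.218, 0.612, 0.215] pointing down, gripper open.
Joint ranges: [-2.61, 2.61], [-1.02, 2.33], [0.03, 2.71], [-1.35, 4.49], [0.32, 2.68], [-2.91, 2.91]. Speed limits (rad/s): [2.57, 2.57, 3.14, 3.14, 3.14, 3.14].

## Interface

Orientations are given as a unit quaternion [w, x, y, z].
In Python, from station import bot gives the robot as it stands.
- The arm moves only by the tool carry_out, never from a script. Its argument "deltas" is a list of rows, each a list of 6 numbers: the shift along the tool's x, y, z in cm, then the turn, a rotation vector about the tool's x, y, z in degrees. A call has 1 to 12 rows; each row is the pose to reach, as a shift and turn from the pose commanded when the call began, along the tool's axes at that moment; what a row does not reach only later rows make up. A row lasts 1/12 s, in which the tool goes at most 41.7 mm and 7.16 degrees, less where a joint would pass 70% of its speed; a pose out of reach is approached as far as the arm can. A call with a gripper value outside its range is refused whole. "hand" is the closure, from 0 (fully open) to 1 (shut), set as the call begins (left out, the last holds). The fingers move at their own pace and stop on an object; "grip_force" is the grip in N (left out, the last holds). Time passes only in rows, so rows that repeat a pose let the fingers close. It gives the time, the measured TCP pose, the force and the opening at its end, in the units of the state.
- bot.get_state(): the state, without advancing time (a new reading comes with each control period).
- bot.grab_frame(name): name is "scene" or "side" or "wrist"; returns a dict with "image" (420x560x3 uint8, red, green, blue), "fov_y" (degrees; the focal length in pixels is half the picture's height over the tangent of half this angle, whatever the lens; pixels are square), "cx", "cy" (the principal point, pixels), "T" (4x4, takes a point from camera to world coordinates). Camera axes: x right, y up, looking along -z (the intrinsics and any distortion apply to the point x, -y, -z); pixel columns grow to the right and rows downward; lengths in m; the calibration is good to about 2 mm. A picture is of the moment at which its call begins. There is no depth.
- bot.job_done(): hands the job in, once; it reports no verdict.
Trained networks look in the newest picture that a camera, given by its name, has taken for a name from the list of things; names that differ only in an ending like _2 or _b are one class to them, and where a whole thing is asked for, a point or a joint stands for the part that bears it (a point fixed in the world has none). Each returns a list of dicts, best first, with "score" (0 to 1); they miss things now and then, are a little off and sometimes report something else, mostly with a low value. They report only what shows in the picture. A call takes as long as a camera call. They do not tell look-alikes from the thing itself.
- bot.trace(camera, query): "mask" (420x560 bool, what is visible of it) and "box" ([left, top, width, height] in pixels, round what is visible of it).
The state is a dict: "time": time; "joints": joint angles; "joint_velocities": joint speeds; "joint_torque": joint torques, N m; "eef_pos": TCP position; "ee_rot": TCP orientation; "ft_force": force on the tool from outside, world axes, zero at the start; "moment": the same for the moment, N m; "grip_width": finger opening in m.
Only numpy, scipy, OpenCV 4.12 (cv2) and the standard library are available. Lean on these libraries where they do the work, as an engineer would, in place of code of your own. Each camera call takes 0.05 s, during which the arm holds its last target. There are 200 camera calls.

## Task

Draw the follower of the weight feed track back by its knob until it catches and stays open, stand the larger of the two knob weights upright in the gap without dropping it, then nudge the follower off its catch so that it springs forward and holds the weight against the end stop. Leave the smaller weight where it stands.

Things in the scene. Friction and masses are not known exactly. Their poses are not given: they have to be found in the camera images.
- track: Fixed feed track 165 x 80 mm. Origin: counter level, centre line, under the end stop's inner face; x along the track away from the stop (the way to pull), z up. Floor 8 mm up; rails 54 mm apart inside, 14 mm high; stop at x -10 to 0, 34 mm high; end plate at x 143 to 149, 32 mm high. Set the weight at x about 30 mm, y 0, the fingers best closing across the track (along y).
- follower (a joint): Slide of the sprung follower (50 mm wide, block top 32 mm up), m: 0 shut on the stop, 0.034 shut on the large weight, 0.060 caught back (60 mm gap to the stop), 0.068 at most. The spring is 3 to 5 N; passing the catch takes about 15 N in all. Pushed 5 to 10 mm towards the stop from there (about 5 N), it jumps off the catch and springs forward by itself.
- follower_knob (a point): Upright black round knob on the follower, 16 mm in diameter, from 38 to 74 mm above the counter. This point is on its axis, 58 mm above the counter and 40 mm behind the follower's face: track x = 40 mm when shut on the stop, 100 mm when caught back, 74 mm when shut on the large weight.
- large_weight_mid (a point): Loose polished stainless knob weight, the larger of two: a round body 34 mm in diameter and 43 mm high with a narrow neck and a 23 mm knob above, 62 mm tall in all, 0.34 kg. This point is on its axis half-way up (31 mm above its foot); z is its upright axis.
- small_weight_mid (a point): The smaller polished stainless knob weight of the same shape, 22 mm in diameter, 40 mm tall, 0.1 kg, to be left alone. This point is on its axis half-way up (20 mm above its foot).
Not all that is in view belongs to the job. Leave any orange look-alike of the track alone.

How it is judged:
By the outcome, as a careful person would: the job done as asked, in the order asked, and still so for the second after the job is handed in, with the robot touching nothing.
It also fails if it takes over 59 s, if anything falls off the work surface, if the arm or the gripper's body presses on something with over 40 N, if the wrist force passes 120 N, or if a joint passes its speed limit or range.

## Working session

There is one attempt and no reset: what is moved stays moved. The work goes in short steps, Python scripts to look and compute and a tool call to move; the robot and the scene stay as the last step left them, time stands still between calls to the robot, and variables do not carry over. Pictures are saved under pics/ and viewed, about 8 in all and at most 12, crops included, and the job is handed in when it is done.

Besides the shell and the picture viewer there is one more tool, called as a command line: name --pt "numbers of a row" for each row, then --argument value for the rest. carry_out: Moves the arm, as the interface text tells. Its arguments: {"type":"object","properties":{"deltas":{"type":"array"},"hand":{"type":"number"},"grip_force":{"type":"number"}},"required":["deltas"]}

```bash
ls; mkdir -p pics
python3 - <<'E'
from station import bot
import cv2,numpy as np
s=bot.get_state();print(s)
ims=[]
for c in["scene","side"]:
    f=bot.grab_frame(c);ims.append(f["image"]);print(c,f["fov_y"],f["cx"],f["cy"],np.round(f["T"],3).tolist(),[k for k in f])
    cv2.imwrite(f"pics/{c}0.png",f["image"][:,:,::-1])
    for q in["track","follower","follower_knob","large_weight_mid","small_weight_mid"]:
        for d in bot.trace(c,q)[:4]:print(c,q,round(d["score"],2),d["box"],int(d["mask"].sum()))
E
```

```text
pics
{'time': 0.0, 'joints': array([ 1.14638714e+00,  1.24506852e-01,  1.65166930e+00, -2.89198540e-05,
        1.36748784e+00, -8.25888871e-02]), 'joint_velocities': array([-0.00060881, -0.00056201,  0.00030748,  0.00026209,  0.00071956,
        0.0009858 ]), 'joint_torque': array([ 3.68705187e-04, -4.17600203e+01, -3.59932888e+01,  7.75978086e-02,
        4.93536133e-02, -1.86102848e-04]), 'eef_pos': array([0.21764542, 0.61179905, 0.2133887 ]), 'ee_rot': array([-2.46031761e-04,  1.70076325e-01,  9.85430348e-01, -1.00612126e-03]), 'ft_force': array([ 0.13179421, -0.09709621, -0.27077667]), 'moment': array([-3.01733924e-02,  3.40424345e-02, -6.13927574e-05]), 'grip_width': 0.09521207393718384}
scene 48.412753100419806 280.3350210317897 207.6307009287336 [[0.037, -0.875, 0.483, 0.871], [0.999, 0.026, -0.03, -0.058], [0.014, 0.484, 0.875, 0.778], [0.0, 0.0, 0.0, 1.0]] ['image', 'fov_y', 'cx', 'cy', 'T']
scene track 0.94 [349.1, 119.9, 93.7, 65.0] 2989
scene track 0.58 [348.2, 203.3, 99.2, 73.9] 3948
scene follower 0.68 [358.3, 210.1, 39.3, 34.8] 828
scene follower 0.64 [361.3, 125.0, 3
[... 289 characters left out ...]
03.78088458094328 [[0.816, 0.256, -0.519, 0.058], [-0.578, 0.401, -0.711, -0.595], [0.026, 0.88, 0.475, 0.461], [0.0, 0.0, 0.0, 1.0]] ['image', 'fov_y', 'cx', 'cy', 'T']
side track 0.92 [219.8, 164.8, 51.4, 49.9] 1921
side track 0.74 [118.5, 180.0, 50.8, 54.5] 2417
side follower 0.95 [128.4, 183.1, 28.7, 31.4] 516
side follower 0.74 [232.8, 165.6, 21.7, 31.6] 407
side follower 0.51 [215.9, 165.3, 53.5, 49.0] 1925
side follower_knob 0.74 [231.9, 165.0, 26.2, 29.5] 416
side follower_knob 0.69 [129.1, 182.5, 26.6, 34.4] 575
side large_weight_mid 0.74 [390.6, 209.8, 25.7, 45.1] 709
side large_weight_mid 0.58 [233.2, 164.8, 22.3, 34.3] 426
side small_weight_mid 0.82 [334.6, 278.2, 15.9, 30.4] 356
```

View pics/scene0.png

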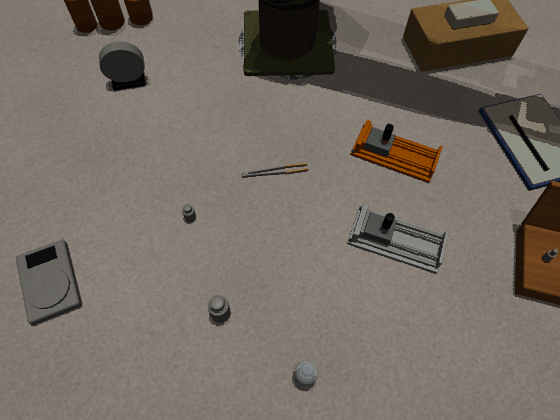

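View pics/side0.png

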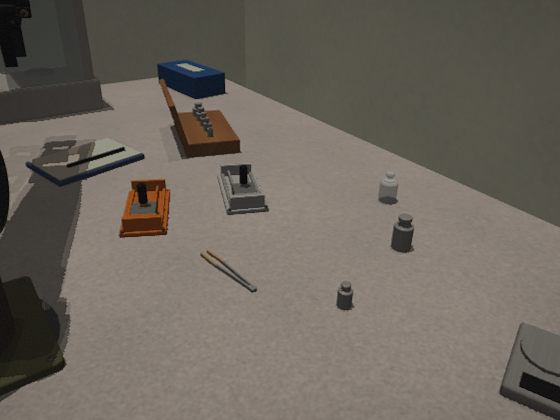

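```bash
cat > h.py <<'E'
import numpy as np,cv2
from station import bot
def foc(f): return f["image"].shape[0]/2/np.tan(np.radians(f["fov_y"]/2))
def proj(f,P):
    P=np.atleast_2d(P);T=f["T"];c=(P-T[:3,3])@T[:3,:3];k=foc(f)
    return np.c_[f["cx"]+k*c[:,0]/-c[:,2],f["cy"]-k*c[:,1]/-c[:,2]]
def plane(f,u,v,z):
    T=f["T"];k=foc(f);d=T[:3,:3]@[(u-f["cx"])/k,-(v-f["cy"])/k,-1]
    return T[:3,3]+d*(z-T[2,3])/d[2]
E
python3 - <<'E'
from h import *
F={c:bot.grab_frame(c) for c in["scene","side"]}
for c in F:
  for q,z in(("large_weight_mid",.031),("small_weight_mid",.020)):
    d=bot.trace(c,q)[0];b=d["box"];print(c,q,plane(F[c],b[0]+b[2]/2,b[1]+b[3]/2,z).round(4))
for c,u,v,z,n in(("scene",389,213,.074,"knobtop"),("scene",349,240,.01,"stopend near"),("scene",439,269,.01,"far near"),("side",243,166,.074,"knobtop"),("scene",305,374,.03,"decoy"),("side",388,188,.03,"decoy"),("scene",388,126,.074,"orangeknob")):
  print(c,n,plane(F[c],u,v,z).round(4))
s=F["scene"]["image"];d=F["side"]["image"]
cr=lambda i,x,y,w,h:cv2.resize(i[y:y+h,x:x+w],(400,300),interpolation=cv2.INTER_CUBIC)
o=np.vstack([np.hstack([cr(s,180,280,160,120),cr(s,340,195,120,90)]),np.hstack([cr(d,320,165,120,150)[:, :],cr(d,205,150,80,60)])])
cv2.imwrite("pics/c1.png",o[:,:,::-1])
E
```

```text
scene large_weight_mid [ 0.6452 -0.1394  0.031 ]
scene small_weight_mid [ 0.4562 -0.2012  0.02  ]
side large_weight_mid [ 0.6397 -0.1439  0.031 ]Traceback (most recent call last):
  File "<stdin>", line 5, in <module>
IndexError: list index out of range
```

Run:
```python
from h import *
F={c:bot.grab_frame(c) for c in["scene","side"]}
for c,u,v,z,n in(("scene",389,213,.074,"knobtop"),("scene",349,240,.01,"stopend near"),("scene",439,269,.01,"far near"),("side",243,166,.074,"knobtop"),("scene",305,374,.03,"decoy"),("side",388,188,.03,"decoy"),("side",345,293,.02,"small"),("scene",388,126,.074,"orangeknob")):
  print(c,n,plane(F[c],u,v,z).round(4))
s=F["scene"]["image"];d=F["side"]["image"]
cr=lambda i,x,y,w,h:cv2.resize(i[y:y+h,x:x+w],(400,300),interpolation=cv2.INTER_CUBIC)
o=np.vstack([np.hstack([cr(s,180,280,160,120),cr(s,340,195,120,90)]),np.hstack([cr(d,320,165,200,150)[:, :],cr(d,205,150,80,60)])])
cv2.imwrite("pics/c1.png",o[:,:,::-1])
```

```text
scene knobtop [0.4991 0.1521 0.074 ]
scene stopend near [0.5184 0.0902 0.01  ]
scene far near [0.5792 0.2427 0.01  ]
side knobtop [0.5037 0.1494 0.074 ]
scene decoy [ 0.7503 -0.0055  0.03  ]
side decoy [ 0.7427 -0.0093  0.03  ]
side small [ 0.4594 -0.2009  0.02  ]
scene orangeknob [0.3109 0.1785 0.074 ]
```

View pics/c1.png

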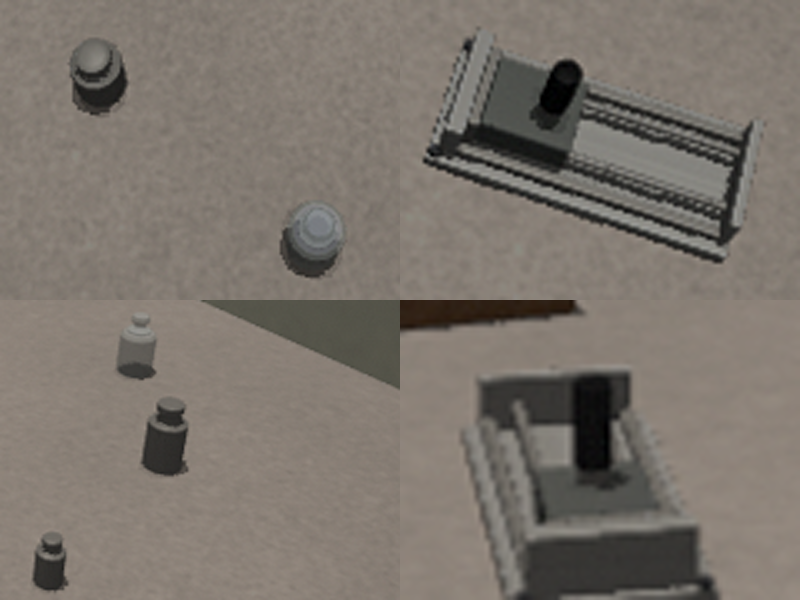

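```bash
cat >> h.py <<'E'
from scipy.spatial.transform import Rotation as R
def delta(pos,yaw,s=None):
    """cm/deg move in tool axes to TCP pos, pointing down, tool y at world yaw (deg)"""
    s=s or bot.get_state();q=s["ee_rot"];A=R.from_quat([q[1],q[2],q[3],q[0]])
    y=np.array([np.cos(np.radians(yaw)),np.sin(np.radians(yaw)),0]);z=np.array([0,0,-1.])
    B=R.from_matrix(np.c_[np.cross(y,z),y,z])
    return (A.inv().apply(np.array(pos)-s["eef_pos"])*100).round(2),(A.inv()*B).as_rotvec(degrees=True).round(2)
E
python3 - <<'E'
from h import *
f=bot.grab_frame("wrist");s=bot.get_state();q=s["ee_rot"];A=R.from_quat([q[1],q[2],q[3],q[0]]).as_matrix()
print("cam in tool",(A.T@(f["T"][:3,3]-s["eef_pos"])).round(3),(A.T@f["T"][:3,:3]).round(2).tolist(),f["fov_y"],f["cx"],f["cy"])
print(delta([.52,.17,.26],-21.7))
E
```

```text
cam in tool [ 0.07   0.001 -0.171] [[0.0, 0.97, 0.25], [1.0, -0.0, 0.0], [0.0, 0.25, -0.97]] 63.568071571195304 273.66397942232504 211.9980905996985
(array([-43.29, -31.55,  -4.54]), array([-0.  ,  0.  , 92.12]))
```

```bash
python3 -c "
from h import *
print(delta([.516,.188,.17],-21.7))"
```

```text
(array([-42.31, -29.99,   4.46]), array([-0.  ,  0.  , 92.12]))
```

carry_out --pt "-42.3 -30 4.3 0 0 92.1" --pt "-42.3 -30 4.3 0 0 92.1" --pt "-42.3 -30 4.3 0 0 92.1" --pt "-42.3 -30 4.3 0 0 92.1" --pt "-42.3 -30 4.3 0 0 92.1" --pt "-42.3 -30 4.3 0 0 92.1" --pt "-42.3 -30 4.3 0 0 92.1" --pt "-42.3 -30 4.3 0 0 92.1" --pt "-42.3 -30 4.3 0 0 92.1" --pt "-42.3 -30 4.3 0 0 92.1" --pt "-42.3 -30 4.3 0 0 92.1" --pt "-42.3 -30 4.3 0 0 92.1"

```text
time: 2.05
eef_pos: [0.5051, 0.2027, 0.1736]
ee_rot: [0.0, 0.798, 0.603, 0.0]
ft_force: [0.6, 0.6, 0.4]
grip_width: 0.095
```

```bash
python3 -c "
from h import *
print(bot.get_state()['eef_pos'],delta([.516,.188,.17],-21.7))"
```

```text
[0.50510458 0.20269389 0.17355316] (array([-1.12,  1.45,  0.36]), array([ 0.04, -0.03,  5.81]))
```

carry_out --pt "-1.1 1.4 0.3 0 0 5.8" --pt "-1.1 1.4 0.3 0 0 5.8" --pt "-1.1 1.4 0.3 0 0 5.8"

```text
time: 2.3
eef_pos: [0.5149, 0.1895, 0.1701]
ee_rot: [-0.0, 0.826, 0.564, -0.0]
ft_force: [-0.5, -0.0, 0.2]
grip_width: 0.0951
```

Run:
```python
from h import *
s=bot.get_state();f=bot.grab_frame("wrist");cv2.imwrite("pics/w1.png",f["image"][:,:,::-1])
print(s["eef_pos"],delta([.516,.188,.17],-21.7),f["T"].round(3).tolist())
for q in["track","follower_knob"]:
    for d in bot.trace("wrist",q)[:3]:print(q,round(d["score"],2),d["box"],cv2.minAreaRect(np.argwhere(d["mask"])[:,::-1].astype(np.float32)))
```

```text
[0.51493075 0.18948299 0.17012002] (array([-0.17,  0.22,  0.03]), array([-0.04, -0.01,  0.43])) [[0.931, 0.352, 0.092, 0.541], [-0.364, 0.902, 0.231, 0.255], [-0.002, -0.249, 0.968, 0.341], [0.0, 0.0, 0.0, 1.0]]
track 0.89 [239.2, 121.0, 84.0, 163.6] ((281.0, 203.0), (162.0, 84.0), 90.0)
track 0.61 [47.1, 165.1, 94.4, 123.6] ((93.47563171386719, 224.80661010742188), (119.1180419921875, 92.85821533203125), 88.83085632324219)
follower_knob 0.9 [252.4, 219.1, 52.5, 63.0] ((278.5, 249.0), (60.0, 49.0), 90.0)
follower_knob 0.62 [97.9, 261.0, 24.3, 23.1] ((109.5, 272.0), (22.0, 19.0), 90.0)
```

View pics/w1.png

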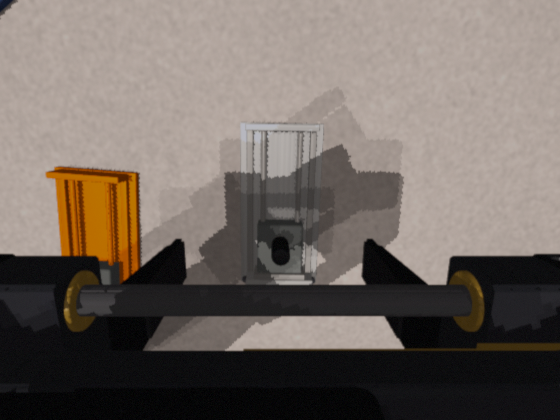

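```bash
cat >> h.py <<'E'
def track2w(o,yaw,P):
    c,s=np.cos(np.radians(yaw)),np.sin(np.radians(yaw));P=np.atleast_2d(np.array(P,float))
    return np.c_[o[0]+c*P[:,0]-s*P[:,1],o[1]+s*P[:,0]+c*P[:,1],P[:,2]]
E
python3 - <<'E'
from h import *
f=bot.grab_frame("wrist");k=4;x0,y0=225,110
im=cv2.resize(f["image"][y0:y0+145+0,x0:x0+110],None,fx=3.5,fy=3.5,interpolation=cv2.INTER_CUBIC)
b=im.copy()
o=(.486,.114);yaw=68.3
mm=lambda a:np.array(a)/1000
for L in([(149,-40,32),(149,40,32),(143,40,32),(143,-40,32)],[(143,-27,8),(50,-27,8),(50,27,8),(143,27,8)],[(0,-40,34),(0,40,34),(-10,40,34),(-10,-40,34)],[(50,-25,32),(50,25,32)]):
    p=((proj(f,track2w(o,yaw,mm(L)))-[x0,y0])*3.5).astype(int);cv2.polylines(b,[p],True,(255,0,0),1);print(p.tolist())
a=2*np.pi*np.arange(16)/16
for z in(38,74):
    p=((proj(f,track2w(o,yaw,mm(np.c_[40+8*np.cos(a),8*np.sin(a),0*a+z])))-[x0,y0])*3.5).astype(int);cv2.polylines(b,[p],True,(0,255,0),1)
im=np.clip(im.astype(float)*1.6,0,255).astype(np.uint8)
cv2.imwrite("pics/w2.png",np.hstack([im,b])[:,:,::-1]);print(im.shape)
E
```

```text
[[340, 68], [24, 65], [25, 89], [339, 92]]
[[280, 89], [269, 413], [86, 412], [83, 87]]
[[317, 610], [35, 607], [35, 639], [316, 642]]
[[269, 439], [87, 437]]
(508, 385, 3)
```

View pics/w2.png

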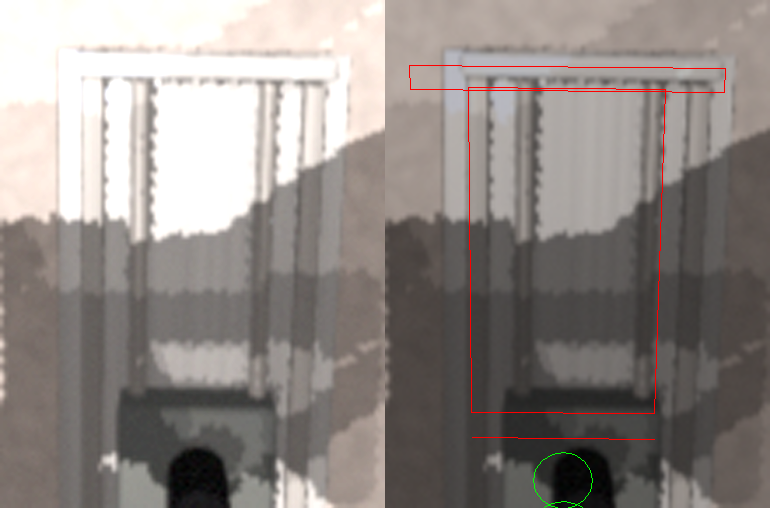

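Run:
```python
from h import *
o=(.486,.114);yaw=68.3
ux=np.array([.370,.929]);uy=np.array([-.929,.37])
for c,(x,y,w,h) in {"wrist":(262,228,40,50),"scene":(372,205,35,45),"side":(228,158,32,38)}.items():
    f=bot.grab_frame(c);g=f["image"].max(2)[y:y+h,x:x+w];
    n,l,st,ce=cv2.connectedComponentsWithStats((g<28).astype(np.uint8))
    i=1+st[1:,4].argmax();u,v=ce[i]+[x,y]
    P=plane(f,u,v,.056);d=P[:2]-o;print(c,st[i]+[x,y,0,0,0],(u,v),P.round(4),"track",(d@ux).round(4),(d@uy).round(4))
    Q=track2w(o,yaw,[[.04,0,.038],[.04,0,.074]]);print(proj(f,Q).round(1).tolist())
```

```text
wrist [273 238  18  28 410] (np.float64(281.280487804878), np.float64(251.5951219512195)) [0.5061 0.152  0.056 ] track 0.0428 -0.0046
[[276.0, 247.4], [276.2, 262.3]]
scene [382 213  13  17 144] (np.float64(387.9513888888889), np.float64(220.78472222222223)) [0.5049 0.1534 0.056 ] track 0.0435 -0.003
[[384.2, 223.4], [388.6, 213.9]]
side [240 165   7  19 127] (np.float64(243.03149606299212), np.float64(174.28346456692913)) [0.504  0.1504 0.056 ] track 0.0405 -0.0033
[[241.5, 182.9], [241.2, 166.0]]
```

```bash
python3 -c "
from h import *
print(delta([.505,.152,.044],-22.0))"
```

```text
(array([-4.  ,  0.55, 12.66]), array([ 0.02, -0.01,  0.8 ]))
```

carry_out --pt "-4 0.5 3 0 0 0.6" --pt "-4 0.5 6 0 0 0.6" --pt "-4 0.5 9 0 0 0.6" --pt "-4 0.5 11 0 0 0.6" --pt "-4 0.5 12.6 0 0 0.6" --pt "-4 0.5 12.6 0 0 0.6" --pt "-4 0.5 12.6 0 0 0.6"

```text
time: 3.23
eef_pos: [0.504, 0.1514, 0.0437]
ee_rot: [-0.0, 0.828, 0.56, -0.001]
ft_force: [-0.2, -0.2, 0.5]
grip_width: 0.0947
```

carry_out --pt "0 0 0 0 0 0" --pt "0 0 0 0 0 0" --pt "0 0 0 0 0 0" --pt "0 0 0 0 0 0" --pt "0 0 0 0 0 0" --pt "0 0 0 0 0 0" --pt "0 0 0 0 0 0" --pt "0 0 0 0 0 0" --hand 1 --grip_force 10

```text
time: 3.9
eef_pos: [0.5049, 0.1511, 0.0444]
ee_rot: [0.0, 0.829, 0.56, 0.0]
ft_force: [0.2, -0.2, 0.6]
grip_width: 0.0474
```

Run:
```python
from h import *
s=bot.get_state();print(s["eef_pos"],s["ft_force"],s["grip_width"])
ims=[bot.grab_frame(c)["image"] for c in("wrist","scene","side")]
w=ims[0][100:310,140:420];a=ims[1][150:300,300:500];b=ims[2][100:250,150:350]
o=np.hstack([cv2.resize(w,(400,300)),cv2.resize(a,(400,300))]);cv2.imwrite("pics/g1.png",o[:,:,::-1])
```

```text
[0.5048773  0.15110392 0.04437449] [ 0.24490397 -0.16568306  0.61498775] 0.04735246358796246
```

Fingers close at ~70 mm/s; continue closing.

carry_out --pt "0 0 0 0 0 0" --pt "0 0 0 0 0 0" --pt "0 0 0 0 0 0" --pt "0 0 0 0 0 0" --pt "0 0 0 0 0 0" --pt "0 0 0 0 0 0" --pt "0 0 0 0 0 0" --pt "0 0 0 0 0 0"

```text
time: 4.72
eef_pos: [0.5056, 0.1508, 0.0444]
ee_rot: [0.001, 0.829, 0.56, 0.001]
ft_force: [5.6, -2.8, -4.1]
grip_width: 0.0159
```

Run:
```python
from h import *
s=bot.get_state();print(s["eef_pos"],s["ft_force"],s["grip_width"],delta([.505,.152,.044],-22.0))
```

```text
[0.50561386 0.15082139 0.0443958 ] [ 5.5956519  -2.82254845 -4.09359089] 0.015880240846847235 (array([ 0.09, -0.1 ,  0.04]), array([ 0.1 , -0.01,  0.07]))
```

carry_out --pt "0 0.1 0 0 0 0" --pt "0 0.1 0 0 0 0" --pt "0.5 0.1 0 0 0 0" --pt "1 0.1 0 0 0 0" --pt "1.5 0.1 0 0 0 0" --pt "2 0.1 0 0 0 0" --pt "2.5 0.1 0 0 0 0" --pt "3 0.1 0 0 0 0" --pt "3.5 0.1 0 0 0 0" --pt "4 0.1 0 0 0 0" --pt "4.5 0.1 0 0 0 0" --pt "5 0.1 0 0 0 0" --grip_force 45

```text
time: 5.72
eef_pos: [0.524, 0.1957, 0.0441]
ee_rot: [0.002, 0.828, 0.56, -0.002]
ft_force: [-3.4, -22.8, 7.7]
grip_width: 0.0153
```

carry_out --pt "0.3 0 0 0 0 0" --pt "0.6 0 0 0 0 0" --pt "0.9 0 0 0 0 0" --pt "1.2 0 0 0 0 0" --pt "1.4 0 0 0 0 0" --pt "1.4 0 0 0 0 0" --pt "1.4 0 0 0 0 0"

```text
time: 6.3
eef_pos: [0.5298, 0.2097, 0.0441]
ee_rot: [0.001, 0.828, 0.56, -0.001]
ft_force: [1.3, -5.7, 0.1]
grip_width: 0.0149
```

Run:
```python
from h import *
s=bot.get_state();q=s["ee_rot"];A=R.from_quat([q[1],q[2],q[3],q[0]])
d=s["eef_pos"]-[.5056,.1508,.0444];print(d,A.inv().apply(d),np.degrees(np.arctan2(d[1],d[0])),A.inv().apply(s["ft_force"]),s["grip_width"])
```

```text
[ 0.02420308  0.05888977 -0.00026433] [0.06366777 0.00050879 0.00014258] 67.65785362633619 [-4.77552436  3.28245408 -0.13370699] 0.01490969978534803
```

carry_out --pt "-0.15 0 0 0 0 0" --pt "-0.3 0 0 0 0 0" --pt "-0.3 0 0 0 0 0"

```text
time: 6.55
eef_pos: [0.5287, 0.207, 0.0442]
ee_rot: [0.001, 0.828, 0.56, -0.0]
ft_force: [2.2, -5.2, -0.7]
grip_width: 0.0153
```

Run:
```python
from h import *
s=bot.get_state();q=s["ee_rot"];A=R.from_quat([q[1],q[2],q[3],q[0]])
d=s["eef_pos"]-[.5056,.1508,.0444];print(A.inv().apply(d),A.inv().apply(s["ft_force"]),s["grip_width"])
a=bot.grab_frame("wrist")["image"][20:320,120:420];b=bot.grab_frame("side")["image"][120:240,180:300]
cv2.imwrite("pics/p1.png",np.hstack([cv2.resize(a,(400,400)),cv2.resize(b,(400,400),interpolation=cv2.INTER_CUBIC)])[:,:,::-1])
```

```text
[0.06074122 0.00050042 0.00013484] [-4.04157833  4.01210722  0.74603636] 0.015273035250026946
```

View pics/p1.png

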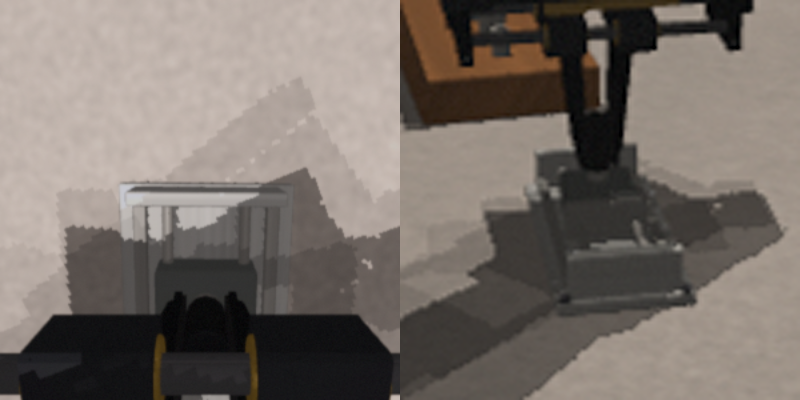

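carry_out --pt "0 0 0 0 0 0" --pt "0 0 0 0 0 0" --pt "0 0 0 0 0 0" --pt "0 0 0 0 0 0" --pt "0 0 -4 0 0 0" --pt "0 0 -8 0 0 0" --pt "0 0 -12 0 0 0" --pt "0 0 -12 0 0 0" --hand 0

```text
time: 7.32
eef_pos: [0.5336, 0.2095, 0.1747]
ee_rot: [0.002, 0.829, 0.56, 0.008]
ft_force: [2.3, 0.1, 1.8]
grip_width: 0.063
```

Run:
```python
from h import *
for c,(x,y,w,h) in {"scene":(350,195,100,80),"side":(220,135,60,60)}.items():
    f=bot.grab_frame(c);g=f["image"].max(2)[y:y+h,x:x+w];
    cv2.imwrite(f"pics/k_{c}.png",cv2.resize(f["image"][y-20:y+h+20,x-20:x+w+20],(400,400))[:,:,::-1])
    print(proj(f,[[.505+.0237*t,.152+.0555*t,.056] for t in(0,1)]).round(1).tolist())
cv2.imwrite("pics/k.png",np.hstack([cv2.imread("pics/k_scene.png"),cv2.imread("pics/k_side.png")]))
print(delta([.6425,-.1415,.15],-22.2),bot.get_state()["eef_pos"])
```

```text
[[387.2, 220.9], [421.2, 232.2]]
[[243.0, 173.9], [238.9, 161.6]]
(array([-28.26,  23.47,   1.73]), array([ 0.24, -0.22,  0.29])) [0.53008914 0.20825657 0.1674442 ]
```

View pics/k.png

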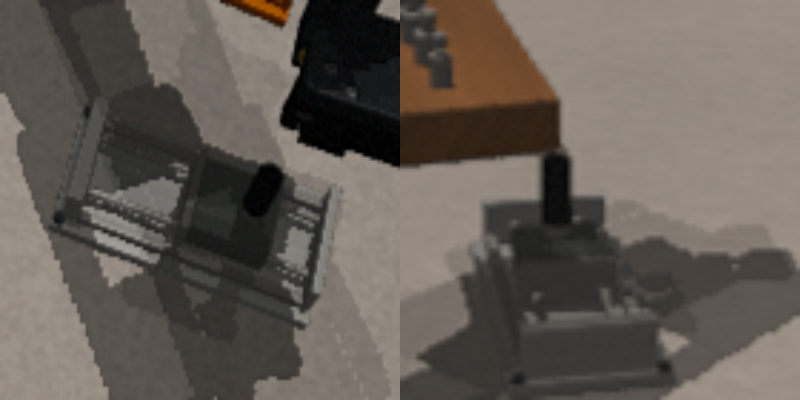

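carry_out --pt "-28.3 23.5 0.5 0 0 0" --pt "-28.3 23.5 0.5 0 0 0" --pt "-28.3 23.5 0.5 0 0 0" --pt "-28.3 23.5 0.5 0 0 0" --pt "-28.3 23.5 0.5 0 0 0" --pt "-28.3 23.5 0.5 0 0 0" --pt "-28.3 23.5 0.5 0 0 0" --pt "-28.3 23.5 0.5 0 0 0" --pt "-28.3 23.5 0.5 0 0 0" --pt "-28.3 23.5 0.5 0 0 0" --pt "-28.3 23.5 0.5 0 0 0" --pt "-28.3 23.5 0.5 0 0 0"

```text
time: 8.42
eef_pos: [0.6398, -0.1421, 0.1572]
ee_rot: [-0.002, 0.829, 0.56, -0.001]
ft_force: [-1.1, 0.2, 0.1]
grip_width: 0.0954
```

Run:
```python
from h import *
f=bot.grab_frame("wrist");f=bot.grab_frame("wrist");s=bot.get_state();print(s["eef_pos"],delta([.6425,-.1417,.15],-22.2))
for d in bot.trace("wrist","large_weight_mid")[:3]:
    b=d["box"];m=np.argwhere(d["mask"]).mean(0);print(d["score"],b,m);print(plane(f,b[0]+b[2]/2,b[1]+b[3]/2,.031).round(4),plane(f,m[1],m[0],.031).round(4))
print(proj(f,[.6425,-.1417,.031]))
cv2.imwrite("pics/w3.png",f["image"][:,:,::-1])
```

```text
[ 0.64014819 -0.14128341  0.15822713] (array([0.05, 0.24, 0.82]), array([-0.12, -0.01,  0.36]))
0.63 [257.9, 180.9, 38.6, 46.0] [201.82567469 276.86141503]
[ 0.6429 -0.1411  0.031 ] [ 0.6434 -0.1393  0.031 ]
[[276.96929569 204.63565246]]
```

View pics/w3.png

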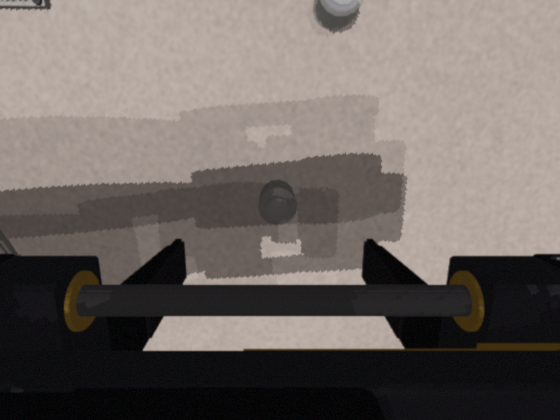

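carry_out --pt "0.1 0.25 2 0 0 0.3" --pt "0.1 0.25 5 0 0 0.3" --pt "0.1 0.25 8 0 0 0.3" --pt "0.1 0.25 10.5 0 0 0.3" --pt "0.1 0.25 12.5 0 0 0.3" --pt "0.1 0.25 13.6 0 0 0.3" --pt "0.1 0.25 14 0 0 0.3" --pt "0.1 0.25 14 0 0 0.3"

```text
time: 9.23
eef_pos: [0.6431, -0.142, 0.0187]
ee_rot: [-0.001, 0.83, 0.558, -0.0]
ft_force: [-0.5, -0.1, -0.2]
grip_width: 0.0953
```

carry_out --pt "0 0 0 0 0 0" --pt "0 0 0 0 0 0" --pt "0 0 0 0 0 0" --pt "0 0 0 0 0 0" --pt "0 0 0 0 0 0" --pt "0 0 0 0 0 0" --pt "0 0 0 0 0 0" --pt "0 0 0 0 0 0" --pt "0 0 0 0 0 0" --pt "0 0 0 0 0 0" --pt "0 0 0 0 0 0" --pt "0 0 0 0 0 0" --hand 1 --grip_force 25

```text
time: 10.23
eef_pos: [0.6433, -0.1428, 0.0192]
ee_rot: [-0.0, 0.83, 0.558, -0.0]
ft_force: [-1.7, 0.2, 2.0]
grip_width: 0.0334
```

carry_out --pt "0 0 0 0 0 0" --pt "0 0 0 0 0 0"

```text
time: 10.4
eef_pos: [0.6433, -0.1428, 0.0193]
ee_rot: [-0.0, 0.83, 0.558, -0.0]
ft_force: [-2.0, 0.7, 1.6]
grip_width: 0.0333
```

carry_out --pt "0 0 -1 0 0 0" --pt "0 0 -3 0 0 0" --pt "0 0 -6 0 0 0" --pt "0 0 -9 0 0 0" --pt "0 0 -10 0 0 0" --pt "0 0 -10 0 0 0" --grip_force 35

```text
time: 10.9
eef_pos: [0.6462, -0.1438, 0.1238]
ee_rot: [0.003, 0.83, 0.558, 0.003]
ft_force: [0.2, -0.9, -3.0]
grip_width: 0.033
```

Run:
```python
from h import *
s=bot.get_state();print(s["eef_pos"],s["ft_force"],s["grip_width"],delta([.5015,.1426,.12],-22.2))
```

```text
[ 0.64617449 -0.14376152  0.12375689] [ 0.16007641 -0.91543694 -2.96196051] 0.03304557786366726 (array([ 21.03, -24.23,   0.19]), array([ 0.46, -0.04, -0.03]))
```

carry_out --pt "1 -1.1 0 0 0 0" --pt "3 -3.4 0 0 0 0" --pt "5.2 -5.9 0 0 0 0" --pt "7.5 -8.5 0 0 0 0" --pt "9.8 -11.1 0 0 0 0" --pt "12.1 -13.8 0 0 0 0" --pt "14.4 -16.4 0 0 0 0" --pt "16.7 -19 0 0 0 0" --pt "18.8 -21.3 0 0 0 0" --pt "20.3 -23.1 0 0 0 0" --pt "21 -23.9 0 0 0 0" --pt "21 -23.9 0 0 0 0"

```text
time: 11.9
eef_pos: [0.4988, 0.1435, 0.1166]
ee_rot: [-0.001, 0.829, 0.559, -0.002]
ft_force: [0.1, -1.2, -3.9]
grip_width: 0.0334
```

carry_out --pt "0 0 0 0 0 0" --pt "0 0 0 0 0 0"

```text
time: 12.07
eef_pos: [0.5016, 0.1411, 0.1184]
ee_rot: [-0.0, 0.83, 0.557, -0.001]
ft_force: [0.3, 0.4, -3.0]
grip_width: 0.0329
```

Run:
```python
from h import *
s=bot.get_state();print(s["eef_pos"],s["ft_force"],s["grip_width"],delta([.5015,.1426,.03],-22.2))
a=bot.grab_frame("scene")["image"][150:300,320:470];b=bot.grab_frame("side")["image"][100:240,180:320]
cv2.imwrite("pics/h1.png",np.hstack([cv2.resize(a,(400,400)),cv2.resize(b,(400,400),interpolation=cv2.INTER_CUBIC)])[:,:,::-1])
```

```text
[0.50161877 0.14108556 0.1183987 ] [ 0.2975103   0.37024529 -3.02015362] 0.0329469695573054 (array([ 0.15, -0.06,  8.84]), array([-0.05,  0.07, -0.06]))
```

View pics/h1.png

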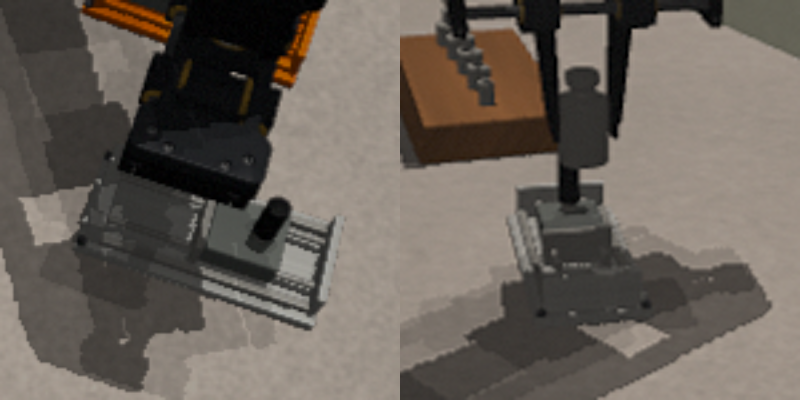

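carry_out --pt "0.15 0 1 0 0 0" --pt "0.15 0 2.5 0 0 0" --pt "0.15 0 4.5 0 0 0" --pt "0.15 0 6 0 0 0" --pt "0.15 0 7.2 0 0 0" --pt "0.15 0 8 0 0 0" --pt "0.15 0 8.4 0 0 0" --pt "0.15 0 8.7 0 0 0" --pt "0.15 0 8.7 0 0 0"

```text
time: 12.92
eef_pos: [0.5025, 0.1432, 0.0322]
ee_rot: [0.0, 0.83, 0.557, 0.0]
ft_force: [-0.7, -0.7, -4.6]
grip_width: 0.0331
```

carry_out --pt "0 0 0.1 0 0 0" --pt "0 0 0.2 0 0 0" --pt "0 0 0.3 0 0 0" --pt "0 0 0.3 0 0 0"

```text
time: 13.25
eef_pos: [0.5026, 0.1433, 0.0297]
ee_rot: [0.0, 0.83, 0.558, 0.0]
ft_force: [-0.3, -0.4, -4.1]
grip_width: 0.0335
```

carry_out --pt "0 0 0.1 0 0 0" --pt "0 0 0.2 0 0 0" --pt "0 0 0.2 0 0 0"

```text
time: 13.5
eef_pos: [0.5023, 0.1433, 0.0273]
ee_rot: [-0.0, 0.83, 0.558, -0.0]
ft_force: [0.1, 0.8, -2.8]
grip_width: 0.0329
```

carry_out --pt "0 0 0.05 0 0 0" --pt "0 0 0.1 0 0 0" --pt "0 0 0.1 0 0 0"

```text
time: 13.75
eef_pos: [0.5024, 0.1433, 0.0272]
ee_rot: [-0.0, 0.83, 0.558, -0.0]
ft_force: [-4.4, -0.4, 5.1]
grip_width: 0.0333
```

carry_out --pt "0 0 0 0 0 0" --pt "0 0 0 0 0 0" --pt "0 0 0 0 0 0" --pt "0 0 0 0 0 0" --pt "0 0 0 0 0 0" --pt "0 0 0 0 0 0" --hand 0.35

```text
time: 14.25
eef_pos: [0.5025, 0.1432, 0.0263]
ee_rot: [0.0, 0.83, 0.558, 0.0]
ft_force: [0.4, -0.1, -0.1]
grip_width: 0.0611
```

carry_out --pt "0 0 -1 0 0 0" --pt "0 0 -3 0 0 0" --pt "0 0 -6 0 0 0" --pt "0 0 -9 0 0 0" --pt "0 0 -11 0 0 0" --pt "0 0 -12 0 0 0" --pt "0 0 -12 0 0 0"

```text
time: 14.83
eef_pos: [0.5043, 0.1436, 0.15]
ee_rot: [0.001, 0.83, 0.558, 0.003]
ft_force: [0.2, 0.1, 0.5]
grip_width: 0.062
```

Run:
```python
from h import *
o=[.4902,.1148];t=track2w(o,67.8,[[.135,0,.15]])[0];print(t)
s=bot.get_state();print(s["eef_pos"],s["ft_force"],s["grip_width"],delta(t,-22.2))
a=bot.grab_frame("scene")["image"][150:300,320:470];b=bot.grab_frame("side")["image"][100:240,180:320]
cv2.imwrite("pics/h2.png",np.hstack([cv2.resize(a,(400,400)),cv2.resize(b,(400,400),interpolation=cv2.INTER_CUBIC)])[:,:,::-1])
```

```text
[0.54120851 0.23979253 0.15      ]
[0.50432583 0.14362211 0.15000445] [0.19493297 0.14383674 0.50791037] 0.06200822528577014 (array([10.3 , -0.22,  0.03]), array([ 0.31, -0.19, -0.02]))
```

View pics/h2.png

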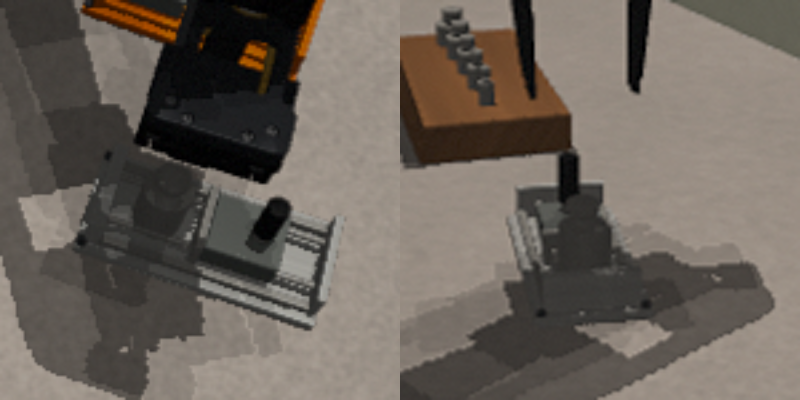

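carry_out --pt "2 0 0 0 0 0" --pt "5 0 0 0 0 0" --pt "8 0 0 0 0 0" --pt "10.4 0 0 0 0 0" --pt "10.4 0 0 0 0 0" --pt "10.4 0 0 0 0 0" --pt "10.4 0 0 0 0 0" --pt "10.4 0 0 0 0 0" --pt "10.4 0 0 0 0 0" --pt "10.4 0 0 0 0 0" --pt "10.4 0 0 0 0 0" --pt "10.4 0 0 0 0 0" --hand 1 --grip_force 30

```text
time: 15.93
eef_pos: [0.5417, 0.2391, 0.1466]
ee_rot: [0.0, 0.83, 0.557, 0.0]
ft_force: [-0.9, -0.4, -0.3]
grip_width: 0.0001
```

carry_out --pt "0 0 1 0 0 0" --pt "0 0 3 0 0 0" --pt "0 0 5 0 0 0" --pt "0 0 7 0 0 0" --pt "0 0 8.5 0 0 0" --pt "0 0 9.5 0 0 0" --pt "0 0 9.5 0 0 0" --pt "0 0 9.5 0 0 0"

```text
time: 16.6
eef_pos: [0.5413, 0.2394, 0.0507]
ee_rot: [-0.0, 0.83, 0.558, -0.001]
ft_force: [0.8, 0.4, 0.7]
grip_width: 0.0006
```

Run:
```python
from h import *
s=bot.get_state();o=np.array([.4902,.1148]);d=s["eef_pos"][:2]-o;a=np.radians(67.8)
print(s["eef_pos"],s["ft_force"],s["grip_width"],"track",d@[np.cos(a),np.sin(a)],d@[-np.sin(a),np.cos(a)])
```

```text
[0.5413101  0.23941131 0.05073891] [0.82174821 0.43689363 0.73523425] 0.0006024746193355882 track 0.13468542646738735 -0.00023810696539551337
```

carry_out --pt "-0.5 0 0 0 0 0" --pt "-1 0 0 0 0 0" --pt "-1.4 0 0 0 0 0" --pt "-1.6 0 0 0 0 0" --pt "-1.8 0 0 0 0 0" --pt "-1.8 0 0 0 0 0"

```text
time: 17.1
eef_pos: [0.5362, 0.2242, 0.0526]
ee_rot: [-0.001, 0.83, 0.557, 0.003]
ft_force: [2.2, 5.5, -0.8]
grip_width: 0.0004
```

carry_out --pt "-0.1 0 0 0 0 0" --pt "-0.2 0 0 0 0 0" --pt "-0.3 0 0 0 0 0" --pt "-0.4 0 0 0 0 0" --pt "-0.4 0 0 0 0 0"

```text
time: 17.52
eef_pos: [0.5332, 0.2188, 0.0515]
ee_rot: [0.0, 0.83, 0.558, -0.0]
ft_force: [0.8, 1.3, -0.5]
grip_width: 0.0004
```

Run:
```python
from h import *
o=[.4902,.1148]
a=bot.grab_frame("scene");b=bot.grab_frame("side")
for x in(.1,.074):print(x,[proj(f,track2w(o,67.8,[[x,0,.056]])).round(0).tolist() for f in(a,b)])
cv2.imwrite("pics/h3.png",np.hstack([cv2.resize(a["image"][150:300,320:470],(400,400)),cv2.resize(b["image"][100:240,180:320],(400,400),interpolation=cv2.INTER_CUBIC)])[:,:,::-1])
```

```text
0.1 [[[421.0, 232.0]], [[239.0, 162.0]]]
0.074 [[[406.0, 227.0]], [[241.0, 167.0]]]
```

View pics/h3.png

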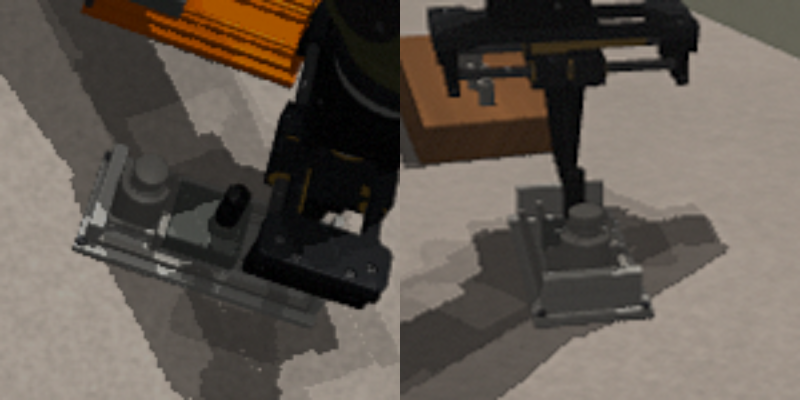

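carry_out --pt "0.5 0 0 0 0 0" --pt "1 0 -1 0 0 0" --pt "1 0 -4 0 0 0" --pt "1 0 -8 0 0 0" --pt "1 0 -12 0 0 0" --pt "2 0 -15 0 0 0" --pt "6 4 -16 0 0 0" --pt "10 8 -16 0 0 0" --pt "12 11 -16 0 0 0" --pt "12 12 -16 0 0 0" --pt "12 12 -16 0 0 0"

```text
time: 18.53
eef_pos: [0.6941, 0.2853, 0.2097]
ee_rot: [0.0, 0.83, 0.557, 0.0]
ft_force: [-1.4, -1.2, -1.3]
grip_width: 0.0003
```

Run:
```python
from h import *
a=bot.grab_frame("scene");b=bot.grab_frame("side");o=[.4902,.1148]
d=[x["box"] for x in bot.trace("scene","small_weight_mid")[:1]];print("small",d,"was [183,204,11,18]",bot.get_state()["time"],bot.get_state()["ft_force"])
print(proj(a,track2w(o,67.8,[[.017,0,.07],[.074,0,.056]])).round(1).tolist(),proj(b,track2w(o,67.8,[[.017,0,.07],[.074,0,.056]])).round(1).tolist())
cv2.imwrite("pics/end.png",np.hstack([cv2.resize(a["image"][150:300,320:470],(400,400)),cv2.resize(b["image"][100:240,180:320],(400,400),interpolation=cv2.INTER_CUBIC)])[:,:,::-1])
```

```text
small [[184.5, 205.1, 12.9, 15.6]] was [183,204,11,18] 18.6833 [-0.18510136  0.27786938 -0.17833304]
[[375.9, 213.2], [406.2, 227.1]] [[245.0, 172.2], [240.5, 166.8]]
```

View pics/end.png

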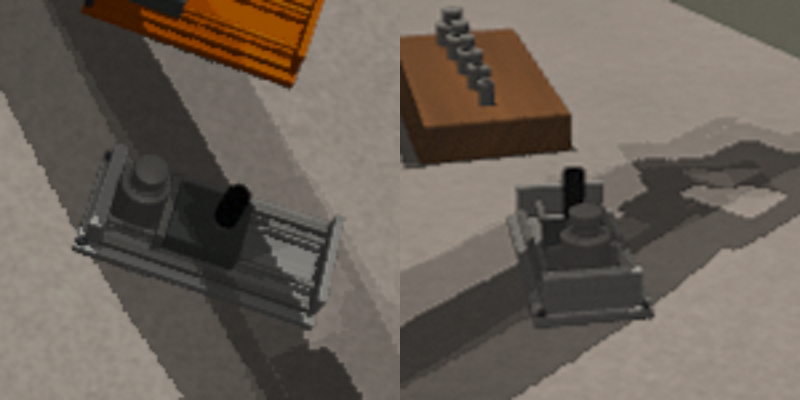

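The weight stands upright between the stop and the follower. The follower knob is at about scene pixel (407, 227), where it should be when shut on the large weight, and the arm is clear.

```bash
python3 -c "
from station import bot
print(bot.job_done())"
```

```text
the job is handed in; nothing more can be done
None
```

The job is done and handed in at about 18.7 s, well inside the 59 s limit. I pulled the follower back by its knob until it caught, and stood the larger stainless weight upright in the gap. Then I nudged the follower off its catch with the closed fingertips.

**Last checks:**
- **Follower and weight:** the knob is at about scene pixel (407, 227). I expected (406, 227) for shut on the large weight, so the weight is held against the stop, upright.
- **Small weight:** it was found within 2 pixels of where it started. I also left the glass look-alike and the orange track alone.
- **Arm:** clear of everything, with close to zero force at the wrist. The highest force reading I saw was about 24 N, while passing the catch.

**Disagreements:** the scene and side cameras differed by 3 to 8 mm on some positions. I averaged them or checked them with the wrist camera. One network call missed the small weight in the side view.

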